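# Dress a ceramic bar on the bench stone and show it to the inspection camera

### The job

Take the one long bar out of the draining rack and, keeping it flat and lengthwise on the bench stone, rub its underside slowly along the stone from the end nearest you to the far end, pressing lightly and steadily all the way. Then hold that rubbed face up to the inspection camera: its middle in front of the lens at 11 cm, the face square to the lens and the bar level across the view. Finish while still holding it there, still and clear of everything, without touching the camera or its stand or disturbing the short bars, the spray bottle or the brush.

Things in the scene. Friction and masses are not known exactly. Their poses are not given: they have to be found in the camera images.
- bar: The long yellow ceramic bar, 130 long x 16 wide x 24 mm high, 0.10 to 0.17 kg, lying across the rack's two rails (along the rack's x) in a notch, underside 34 mm and top 58 mm above the bench; the other bars lie 60 mm or more beside it. Origin: middle of its underside (the face to rub and show). x along its length, y across, z from the underside to the top.
- bar_top (a point): Middle of the long bar's top face, 24 mm above the body's origin.
- short_a: A short yellow bar, 90 x 16 x 24 mm, in another notch of the rack; leave it. Origin: middle of its underside, x along its length.
- short_b: The other short yellow bar, 90 x 16 x 24 mm, in another notch of the rack; leave it. Origin: middle of its underside, x along its length.
- rack: Fixed draining rack, left or right of the robot: grey tray 150 (x) x 240 (y) mm, floor 6 and rim 16 mm high, with two upright comb rails along y, 8 mm thick, 35 mm either side of the middle. Notches at 30 mm pitch, 18 mm wide, floors 34 mm and tooth tops 42 mm above the bench. Between the rails the sides of a bar are free down to the tray floor. Origin: middle of its underside, z up.
- stone: Grey bench stone, 220 (x) x 75 (y) mm, in a wooden holder 250 x 100 mm fixed to the bench, on the side where the rack is not. Origin: middle of its flat top face, 48 mm above the bench. x along its length, pointing to its end farther from the robot, z up. It lies on a soft rubber pad: it starts to sink at about 1 N and gives 1 mm for each 3 N, at most 6 mm.
- camera: Head of the inspection camera: grey box, black lens barrel, ring light of 68 mm diameter, in a yoke on a round foot, fixed; about 175 mm high in all. Origin: middle of the front of the lens, 156 mm above the bench. z is the optical axis, out of the lens: it always leans 30 degrees from vertical, up and back towards the robot's side. y is level, across the view.
- focus (a point): The point on the optical axis 110 mm in front of the lens (no visible mark), about 251 mm above the bench.
- camera_stand: Foot (120 mm diameter) and yoke of the camera. Origin: middle of the foot's underside; the optical axis leans to its -x side.
- sprayer: White spray bottle with green trigger, 94 mm diameter, 190 mm high, standing on the bench; leave it. Origin: middle of its underside.
- brush: Hand brush lying on the bench; leave it. 200 mm long. Origin on its underside at its middle.

How it is judged:
By the outcome, as a careful person would: the job done as asked, in the order asked, and still so for the second after the job is handed in, while the arm keeps its last pose, push and grip.
It also fails if it takes over 72 s, if anything falls off the work surface, if the arm or the gripper's body presses on something with over 40 N, if the wrist force passes 120 N, or if a joint passes its speed limit or range.

### The arm

A 6-joint arm with a two-finger parallel gripper is mounted at the origin on the work surface. World frame = base frame: x ahead of the robot, y to its left, z up, the work surface at z = 0. Lengths are in m, angles in rad, forces in N, time in s.
With the tool pointing down it reaches from about 0.35 to 0.975 m from the base axis. Payload 4.9 kg.
Tool frame: the origin (TCP) lies midway between the tips of the shut fingers; the grasp point (between the pads) lies 19 mm behind it; z points along the fingers, y is the line along which they close (so a half turn about z gives the same grasp; the last joint's range is limited). The gripper opens to 85 mm and grips with 20 to 120 N. Pads are 22 mm wide; open, the fingers measure 114 mm over their backs; the gripper's body (76 mm by 85 mm) begins 54 mm behind the grasp point. The pads swing forward as they close: fully open they stand 13 mm farther back than shut.
Start: joints at [-1.315, 0.053, 1.613, -0, 1.476, -0.119], TCP at [0.229, -0.582, 0.231] pointing down, gripper open.
Joint ranges: [-3.01, 3.01], [-1.01, 2.22], [0.06, 2.58], [-1.02, 4.17], [0.09, 2.62], [-3.14, 3.14]. Speed limits (rad/s): [2.57, 2.57, 3.14, 3.14, 3.14, 3.14].

### API

Orientations are given as a unit quaternion [w, x, y, z].
In Python, from plant import manip gives the robot as it stands.
- The arm moves only by the tool carry_out, never from a script. Its argument "moves" is a list of rows, each a list of 7 numbers: the opening, from 0 (shut) to 1 (fully open), then the shift along the tool's x, y, z normalised to -1 to 1, where 1 is 0.4 m, then the turn, a rotation vector about the tool's x, y, z normalised to -1 to 1, where 1 is 0.5 rad. In form: [[grip, dx, dy, dz, rx, ry, rz], ...]. A call has 1 to 8 rows; each row is the pose to reach, as a shift and turn from the pose commanded when the call began, along the tool's axes at that moment; what a row does not reach only later rows make up. A row lasts 1/12 s, in which the tool goes at most 41.7 mm and 7.16 degrees, less where a joint would pass 70% of its speed; a pose out of reach is approached as far as the arm can. A call with a number of a shift or a turn outside -1 to 1 is refused whole. A call with a gripper value outside its range is refused whole. The fingers move at their own pace and stop on an object; the grip force is fixed at half the most. Time passes only in rows, so rows that repeat a pose let the fingers close. It gives the time, the measured TCP pose, the force and the opening at its end, in the units of the state.
- manip.state(): the state, without advancing time (a new reading comes with each control period).
- manip.grab_frame(name): name is "scene" or "top" or "wrist"; returns the picture (480x640x3 uint8, red, green, blue); there is no depth.
- manip.camera_info(name): a dict with "intrinsics" (3x3 intrinsics, pixels), "extrinsics" (4x4, takes a point from world to camera coordinates). Camera axes: x right, y down, z forward; pixel columns grow to the right and rows downward; lengths in m; the calibration is good to about 2 mm. A picture is of the moment at which its call begins: read the wrist's pose just before it. camera_info takes no time and is no camera call; for the wrist camera it gives the pose at the moment of the call.
- manip.job_done(): hands the job in, once; it reports no verdict.
The state is a dict: "time": time; "joint_pos": joint angles; "joint_vel": joint speeds; "joint_efforts": joint torques, N m; "tool_pos": TCP position; "tool_rot": TCP orientation; "contact_force": force on the tool from outside, world axes, zero at the start; "ft_torque": the same for the moment, N m; "gripper_width": opening from 0.0 (shut) to 1.0 (fully open).
Only numpy, scipy, OpenCV 4.12 (cv2) and the standard library are available. Lean on these libraries where they do the work, as an engineer would, in place of code of your own. Each camera call takes 0.05 s, during which the arm holds its last target. There are 200 camera calls.

## Working session

There is one attempt and no reset: what is moved stays moved. The work goes in short steps, Python scripts to look and compute and a tool call to move; the robot and the scene stay as the last step left them, time stands still between calls to the robot, and variables do not carry over. Pictures are saved under pics/ and viewed, on a budget of 10 in all, crops included, one or two more only if the job needs it, and the job is handed in when it is done.

Besides the shell and the picture viewer there is one more tool, called after "Request:" in YAML: its name, and indented under it one key for each argument. carry_out: Moves the arm, as the interface text tells. Scaled input: -1 to 1 covers 0.4 m each way for a shift and 0.5 rad each way for a turn. Its arguments: {"type":"object","properties":{"moves":{"type":"array"}},"required":["moves"]}

```bash
ls; mkdir -p pics; python3 - <<'E'
from plant import manip
import cv2,numpy as np
print(manip.state())
for n in ("scene","top"):
    im=manip.grab_frame(n); cv2.imwrite(f"pics/{n}0.png",im[:,:,::-1]); i=manip.camera_info(n); print(n,np.round(i["intrinsics"],1).tolist(),np.round(i["extrinsics"],4).tolist())
E
```

```text
pics
{'time': 0.0, 'joint_pos': array([-1.31499564e+00,  5.33382631e-02,  1.61427724e+00, -8.96220595e-06,
        1.47602453e+00, -1.18980962e-01]), 'joint_vel': array([-0.00096771,  0.00327437,  0.00168181,  0.00097992, -0.00014269,
       -0.00099248]), 'joint_efforts': array([ 2.07825775e-03, -3.93679655e+01, -3.70173991e+01,  8.62602610e-05,
        7.12832581e-03, -5.76450887e-06]), 'tool_pos': array([ 0.22864376, -0.58100683,  0.23008457]), 'tool_rot': array([-1.02098883e-03,  9.82493063e-01,  1.86296358e-01, -7.44258834e-05]), 'contact_force': array([ 0.35386981,  0.52759916, -0.1741031 ]), 'ft_torque': array([-0.03651633, -0.00560553, -0.03435296]), 'gripper_width': 0.9988023025608612}
scene [[563.2, 0.0, 313.8], [0.0, 563.2, 244.5], [0.0, 0.0, 1.0]] [[-0.6465, 0.7629, 0.0116, 0.3935], [0.4111, 0.3611, -0.837, -0.1006], [-0.6427, -0.5364, -0.547, 1.9195], [0.0, 0.0, 0.0, 1.0]]
top [[492.2, 0.0, 327.1], [0.0, 492.2, 236.9], [0.0, 0.0, 1.0]] [[0.0144, -0.9996, 0.0249, -0.0252], [-0.9902, -0.0177, -0.1384, 0.6097], [0.1388, -0.0227, -0.9901, 1.024], [0.0, 0.0, 0.0, 1.0]]
```

View pics/scene0.png

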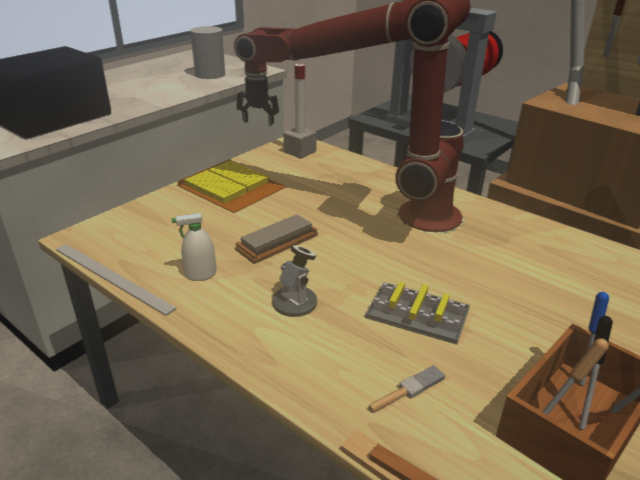

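View pics/top0.png

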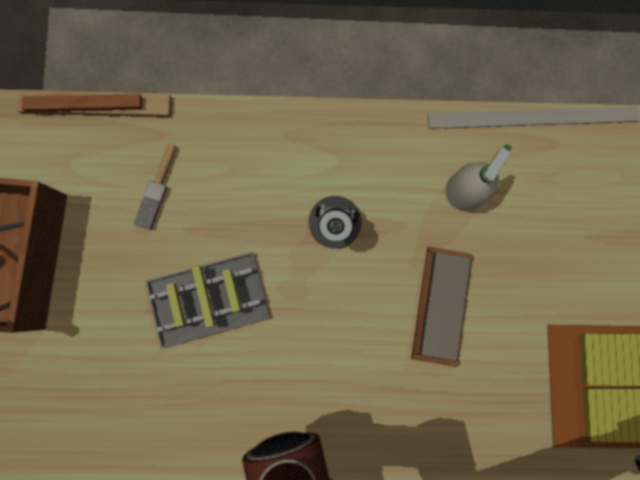

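The scene view shows the rack (417,310), the stone (277,237) and the camera (295,290). In the top view the long bar is the middle one at (202,296), with the short bars at (175,305) and (231,290). The stone is at (446,305), the camera lens at (336,225) and the sprayer at (472,188).

```bash
cat > h.py <<'E'
from plant import manip
import cv2,numpy as np
from scipy.spatial.transform import Rotation as R
def cam(n):
    i=manip.camera_info(n); return np.array(i["intrinsics"]),np.array(i["extrinsics"])
def ray(c,uv):
    K,E=c; d=E[:3,:3].T@np.linalg.solve(K,[uv[0],uv[1],1.]); return -E[:3,:3].T@E[:3,3],d
def onz(c,uv,z):
    o,d=ray(c,uv); return o+d*(z-o[2])/d[2]
def proj(c,p):
    K,E=c; q=K@(E[:3,:3]@np.asarray(p)+E[:3,3]); return q[:2]/q[2]
def tri(*rs):
    A=sum(np.eye(3)-np.outer(d,d)/(d@d) for o,d in rs); b=sum((np.eye(3)-np.outer(d,d)/(d@d))@o for o,d in rs); return np.linalg.solve(A,b)
def yellow(im):
    h=cv2.cvtColor(im,cv2.COLOR_RGB2HSV); return cv2.inRange(h,(22,150,70),(36,255,255))
def blobs(m,amin,box=None):
    cs,_=cv2.findContours(m,cv2.RETR_EXTERNAL,cv2.CHAIN_APPROX_NONE); out=[]
    for c in cs:
        r=cv2.minAreaRect(c)
        if cv2.contourArea(c)>=amin and (box is None or box[0]<r[0][0]<box[2] and box[1]<r[0][1]<box[3]): out.append((cv2.contourArea(c),r,c))
    return sorted(out,key=lambda t:-t[0])
def pose():
    s=manip.state(); q=s["tool_rot"]; return s["tool_pos"],R.from_quat(np.r_[q[1:],q[0]])
def delta(p,Rt,p0=None,R0=None):
    if p0 is None: p0,R0=pose()
    return R0.inv().apply(p-p0)/0.4,(R0.inv()*Rt).as_rotvec()/0.5
E
python3 - <<'E'
from h import *
im=cv2.imread("pics/top0.png")[:,:,::-1].copy(); c=cam("top")
for a,r,_ in blobs(yellow(im),50,(140,240,290,350)):
    b=cv2.boxPoints(r); print("bar",a,np.round(r[0],1),np.round(r[1],1),np.round(onz(c,r[0],.055),4)); print(np.round([onz(c,p,.055)[:2] for p in b],3).tolist())
h=cv2.cvtColor(im,cv2.COLOR_RGB2HSV)
m=cv2.inRange(h,(0,0,50),(179,70,160)); m=cv2.morphologyEx(m,cv2.MORPH_OPEN,np.ones((5,5)))
for a,r,_ in blobs(m,800,(130,150,520,380)):
    b=cv2.boxPoints(r); print("grey",a,np.round(r[0],1),np.round(r[1],1),np.round(onz(c,r[0],.048),4)); print(np.round([onz(c,p,.048)[:2] for p in b],3).tolist())
print("lens",onz(c,(336,226),.156),"foot",onz(c,(335,222),0))
g=cv2.resize(im[180:280,290:390],None,fx=5,fy=5,interpolation=2)
s=cv2.imread("pics/scene0.png")[:,:,::-1]; g2=cv2.resize(s[235:320,260:330],None,fx=5,fy=5,interpolation=2)
o=np.zeros((500,860,3),np.uint8);o[:,:500]=g;o[:425,500:850]=g2;cv2.imwrite("pics/cam_crop.png",cv2.resize(o,(800,465))[:,:,::-1])
E
```

```text
grey 6239.0 [206.4 299.5] [ 70.2 114.6] [0.4717 0.237  0.048 ]
[[0.509, 0.374], [0.577, 0.144], [0.435, 0.1], [0.369, 0.327]]
grey 3572.0 [445.4 306.2] [ 36.9 102.9] [ 0.4649 -0.2693  0.048 ]
[[0.364, -0.213], [0.579, -0.248], [0.569, -0.327], [0.354, -0.29]]
grey 2059.5 [481.5 181. ] [42.5 76.9] [ 0.74   -0.3547  0.048 ]
[[0.742, -0.257], [0.824, -0.413], [0.738, -0.453], [0.658, -0.298]]
grey 1730.0 [330.9 219.9] [44.5 53.8] [ 0.6465 -0.0231  0.048 ]
[[0.595, 0.033], [0.712, 0.017], [0.699, -0.08], [0.582, -0.062]]
grey 859.5 [149.4 204.7] [20.9 47.8] [0.6726 0.3688 0.048 ]
[[0.63, 0.403], [0.73, 0.378], [0.716, 0.334], [0.616, 0.36]]
lens [ 0.61580116 -0.02987283  0.156     ] foot [ 0.65038676 -0.03389621  0.        ]
```

View pics/cam_crop.png

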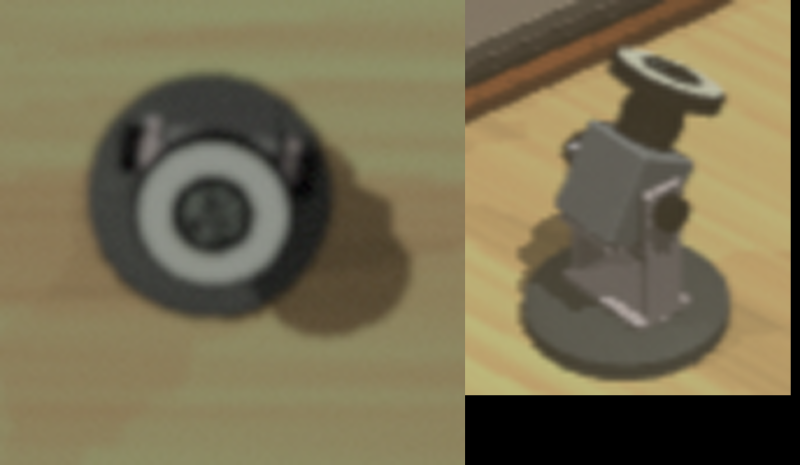

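The crop shows the ring light centred on the lens at about (335.8,225.8) in the top view. The foot is centred at about (335.2,222), and the yoke tops lie to either side. Next I fix the yellow mask.

```bash
python3 - <<'E'
from h import *
im=cv2.imread("pics/top0.png")[:,:,::-1].copy(); c=cam("top")
h=cv2.cvtColor(im,cv2.COLOR_RGB2HSV); print(h[296,198:208].tolist(), h[306,176].tolist())
m=cv2.inRange(h,(20,140,60),(40,255,255))
for a,r,k in blobs(m,20,(140,240,290,350)):
    print("bar",a,np.round(r[0],1),np.round(r[1],1),np.round(onz(c,r[0],.055),4)); print(np.round([onz(c,p,.055)[:2] for p in cv2.boxPoints(r)],3).tolist())
print(cam("wrist")[1].round(3).tolist(), cam("wrist")[0].tolist(), pose()[1].as_matrix().round(3).tolist())
E
```

```text
[[31, 93, 118], [31, 115, 137], [32, 122, 144], [32, 122, 146], [32, 127, 145], [31, 127, 144], [31, 128, 141], [30, 130, 129], [29, 135, 104], [27, 116, 77]] [31, 125, 143]
[[0.365, -0.931, -0.002, -0.624], [-0.885, -0.348, 0.31, -0.039], [-0.289, -0.111, -0.951, 0.38], [0.0, 0.0, 0.0, 1.0]] [[358.41145251317397, 0.0, 319.8193336666324], [0.0, 358.41145251317397, 242.13890061566235], [0.0, 0.0, 1.0]] [[0.931, 0.366, -0.0], [0.366, -0.931, 0.002], [0.0, -0.002, -1.0]]
```

```bash
python3 - <<'E'
from h import *
im=cv2.imread("pics/top0.png")[:,:,::-1].copy(); c=cam("top")
h=cv2.cvtColor(im,cv2.COLOR_RGB2HSV)
m=cv2.inRange(h,(28,100,90),(36,255,255))
for a,r,k in blobs(m,60,(150,255,270,345)):
    l=cv2.fitLine(k,2,0,.01,.01).ravel(); d=onz(c,l[2:]+20*l[:2],.058)-onz(c,l[2:],.058)
    print("bar",a,np.round(r[0],1),np.round(r[1],1),np.round(onz(c,r[0],.055),4),"yaw",np.degrees(np.arctan2(d[1],d[0])))
p,Rt=pose(); E=cam("wrist")[1]; C=-E[:3,:3].T@E[:3,3]
print("cam in tool",Rt.inv().apply(C-p),"\n",(E[:3,:3]@Rt.as_matrix()).T.round(3))
def down(yaw): return R.from_euler('z',yaw,degrees=True)*R.from_euler('x',180,degrees=True)
for P,y in (([.40,-.27,.36],-9.5),([.40,0,.40],0),([.42,.24,.32],14)):
    t,w=delta(np.array(P),down(y),p,Rt); print(P,t.round(3),w.round(3)); p,Rt=np.array(P),down(y)
E
```

```text
bar 419.0 [202. 296.] [61.6  8.4] [0.4787 0.2449 0.055 ] yaw -163.59354811865452
bar 284.5 [174.2 304.8] [42.9  8.2] [0.4596 0.3016 0.055 ] yaw -163.97678371609257
bar 283.5 [230.6 290.4] [42.7  8.2] [0.4913 0.1858 0.055 ] yaw -163.5132731744659
cam in tool [ 7.95287781e-02 -1.49274937e-05 -1.42072993e-01] 
 [[-0.001 -0.951 -0.31 ]
 [ 1.    -0.001 -0.   ]
 [ 0.    -0.31   0.951]]
[0.4, -0.27, 0.36] [ 0.683 -0.567 -0.323] [-4.000e-03  1.000e-03  1.081e+00]
[0.4, 0, 0.4] [-0.111 -0.666 -0.1  ] [ 0.     0.    -0.332]
[0.42, 0.24, 0.32] [ 0.05 -0.6   0.2 ] [ 0.     0.    -0.489]
```

Request:
carry_out:
  moves:
    - [0.45,0.5,-0.4,-0.3,0,0,0]
    - [0.45,0.5,-0.4,-0.3,0,0,0]
    - [0.45,0.5,-0.4,-0.3,0,0,0]
    - [0.45,0.5,-0.4,-0.3,0,0,0]
    - [0.45,0.5,-0.4,-0.3,0,0,0]
    - [0.45,0.5,-0.4,-0.3,0,0,0]
    - [0.45,0.5,-0.4,-0.3,0,0,0]
    - [0.45,0.5,-0.4,-0.3,0,0,0]

```text
time: 0.77
tool_pos: [0.3591, -0.3565, 0.3556]
tool_rot: [0.002, 0.982, 0.189, 0.002]
contact_force: [0.7, -0.5, 0.4]
gripper_width: 0.45
```

Request:
carry_out:
  moves:
    - [0.45,0.18,-0.167,-0.02,0,0,1]
    - [0.45,0.18,-0.167,-0.02,0,0,1]
    - [0.45,0.18,-0.167,-0.02,0,0,1]
    - [0.45,0.18,-0.167,-0.02,0,0,1]
    - [0.45,0.18,-0.167,-0.02,0,0,1]
    - [0.45,0.18,-0.167,-0.02,0,0,1]
    - [0.45,0.18,-0.167,-0.02,0,0,1]

```text
time: 1.35
tool_pos: [0.3985, -0.2715, 0.3586]
tool_rot: [-0.0, 0.998, -0.062, -0.001]
contact_force: [-0.4, -0.0, -0.7]
gripper_width: 0.449
```

```bash
python3 - <<'E'
from h import *
p,Rt=pose(); print(p,Rt.as_matrix().round(3).tolist(),manip.state()["time"],manip.state()["gripper_width"])
c=cam("wrist"); im=manip.grab_frame("wrist"); cv2.imwrite("pics/w1.png",im[:,:,::-1]); np.savez("w1.npz",K=c[0],E=c[1])
E
```

```text
[ 0.39848353 -0.27151785  0.35857894] [[0.992, -0.123, -0.001], [-0.123, -0.992, 0.001], [-0.001, -0.0, -1.0]] 1.35 0.4489961476814156
```

View pics/w1.png

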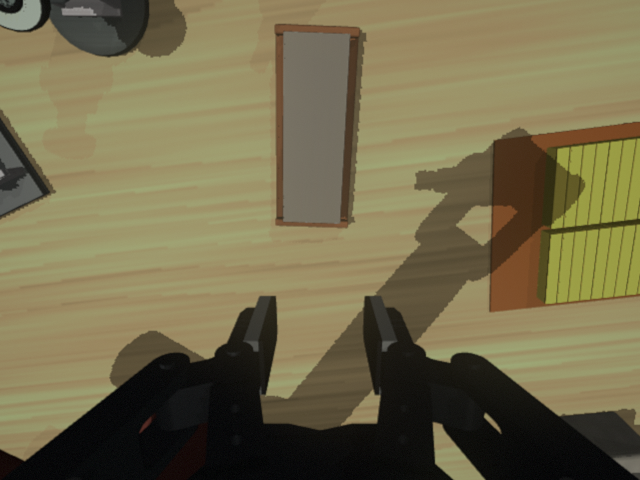

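The stone's top face spans about (283,31) to (342,224), and its holder borders it. I'll measure it and move on to a view over the camera.

```bash
python3 - <<'E'
from h import *
z=np.load("w1.npz"); c=(z["K"],z["E"]); im=cv2.imread("pics/w1.png")[:,:,::-1].copy()
h=cv2.cvtColor(im,cv2.COLOR_RGB2HSV); print(h[120,310],h[120,280],h[120,352],h[120,250])
m=cv2.inRange(h,(0,0,60),(179,70,200)); m=cv2.morphologyEx(m,cv2.MORPH_OPEN,np.ones((5,5)))
for a,r,k in blobs(m,4000,(270,20,370,240)):
    q=cv2.approxPolyDP(cv2.convexHull(k),8,True).reshape(-1,2); P=np.array([onz(c,p,.048) for p in q])
    print(a,q.tolist(),P.round(4).tolist())
    P=np.array([onz(c,p,.048)[:2] for p in k.reshape(-1,2)],np.float32); R_=cv2.minAreaRect(P*1000); print("rect mm",R_)
def down(yaw): return R.from_euler('z',yaw,degrees=True)*R.from_euler('x',180,degrees=True)
print(delta(np.array([.5,-.03,.40]),down(0)))
E
```

```text
[ 21  41 117] [ 13 136 109] [ 15 117  72] [ 24  86 157]
11577.5 [[284, 32], [349, 34], [339, 222], [283, 220]] [[0.5802, -0.2537, 0.048], [0.5692, -0.3254, 0.048], [0.355, -0.291, 0.048], [0.3667, -0.2189, 0.048]]
rect mm ((467.31842041015625, -272.5359802246094), (74.55376434326172, 218.52783203125), 81.02465057373047)
(array([ 0.17678964, -0.63097479, -0.10317075]), array([-0.0010421 ,  0.00184775, -0.24906324]))
```

Request:
carry_out:
  moves:
    - [0.45,0.177,-0.631,-0.103,0,0,-0.25]
    - [0.45,0.177,-0.631,-0.103,0,0,-0.25]
    - [0.45,0.177,-0.631,-0.103,0,0,-0.25]
    - [0.45,0.177,-0.631,-0.103,0,0,-0.25]
    - [0.45,0.177,-0.631,-0.103,0,0,-0.25]
    - [0.45,0.177,-0.631,-0.103,0,0,-0.25]
    - [0.45,0.177,-0.631,-0.103,0,0,-0.25]
    - [0.45,0.177,-0.631,-0.103,0,0,-0.25]

```text
time: 2.07
tool_pos: [0.5017, -0.0272, 0.4009]
tool_rot: [-0.0, 1.0, 0.003, 0.0]
contact_force: [0.9, -1.1, -0.2]
gripper_width: 0.451
```

```bash
python3 - <<'E'
from h import *
p,Rt=pose(); print(p)
c=cam("wrist"); im=manip.grab_frame("wrist"); cv2.imwrite("pics/w2.png",im[:,:,::-1]); np.savez("w2.npz",K=c[0],E=c[1])
print(proj(c,[.616,-.03,.156]))
def down(yaw): return R.from_euler('z',yaw,degrees=True)*R.from_euler('x',180,degrees=True)
print(delta(np.array([.45,.235,.30]),down(16.3)))
E
```

```text
[ 0.50165642 -0.02723263  0.40092785]
[323.35675974  88.76081029]
(array([-0.12562785, -0.66013251,  0.25093094]), array([ 5.24146921e-04,  8.49676841e-04, -5.63114886e-01]))
```

View pics/w2.png

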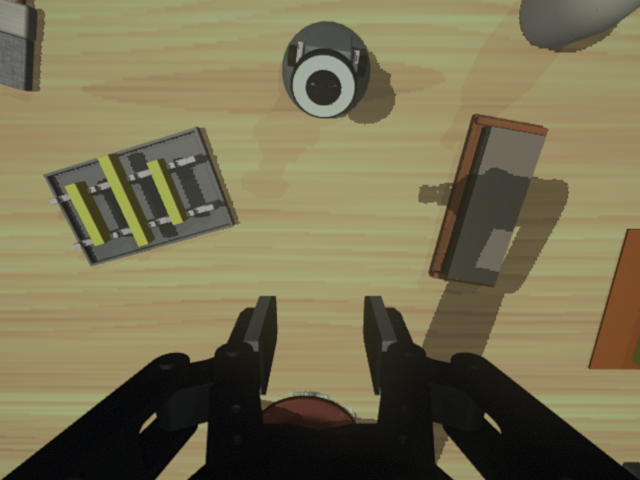

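The ring light is at about (324,84) and the foot at about (326,73). The yoke tops are near (298,55) and (357,57), and the rack is on the left with the long bar at about (124,200).

```bash
python3 - <<'E'
from h import *
z=np.load("w2.npz"); c=(z["K"],z["E"]); im=cv2.imread("pics/w2.png")[:,:,::-1].copy()
h=cv2.cvtColor(im,cv2.COLOR_RGB2HSV)
m=cv2.inRange(h,(0,0,170),(179,60,255)); m[:, :270]=0; m[:,390:]=0; m[130:]=0
for a,r,k in blobs(m,15): print("white",a,np.round(r,1) if 0 else r, [onz(c,r[0],.156).round(4)] )
k=blobs(m,15)[0][2]; e=cv2.fitEllipse(k); print("ring ellipse",e,onz(c,e[0],.156).round(4))
s=h[:,:,1].copy(); f=((h[:,:,1]<75)).astype(np.uint8)*255; f[:, :270]=0; f[:,390:]=0; f[130:]=0
f=cv2.morphologyEx(f,cv2.MORPH_OPEN,np.ones((5,5)))
a,r,k=blobs(f,500)[0]; k=k.reshape(-1,2); up=k[k[:,1]<72].astype(np.int32); e2=cv2.fitEllipse(up); print("foot",e2,onz(c,e2[0],.008).round(4),[onz(c,e2[0]+np.array(d),.008).round(4)[:2].tolist() for d in((e2[1][0]/2,0),(-e2[1][0]/2,0))])
cv2.imwrite("pics/w2c.png",cv2.resize(im[10:130,270:390],None,fx=5,fy=5,interpolation=cv2.INTER_NEAREST)[:,:,::-1])
E
```

```text
white 2700.0 ((323.5, 85.5), (59.39696502685547, 57.982757568359375), 45.0) [array([ 0.619 , -0.0301,  0.156 ])]
ring ellipse ((323.3453674316406, 85.61608123779297), (57.889095306396484, 59.43935775756836), 130.10385131835938) [ 0.6189 -0.03    0.156 ]
foot ((324.8813781738281, 72.97065734863281), (87.60173034667969, 109.22331237792969), 3.10648250579834) [ 0.6492 -0.0331  0.008 ] [[0.6494, -0.0927], [0.6489, 0.0265]]
```

View pics/w2c.png

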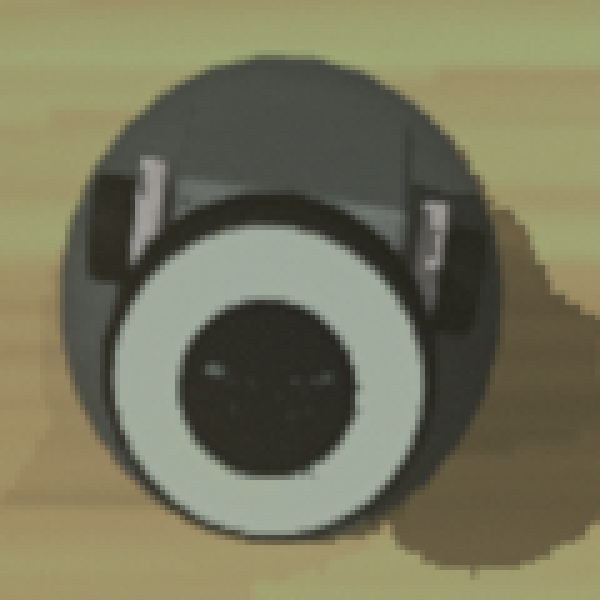

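Request:
carry_out:
  moves:
    - [0.45,-0.125,-0.66,0.25,0,0,-0.563]
    - [0.45,-0.125,-0.66,0.25,0,0,-0.563]
    - [0.45,-0.125,-0.66,0.25,0,0,-0.563]
    - [0.45,-0.125,-0.66,0.25,0,0,-0.563]
    - [0.45,-0.125,-0.66,0.25,0,0,-0.563]
    - [0.45,-0.125,-0.66,0.25,0,0,-0.563]
    - [0.45,-0.125,-0.66,0.25,0,0,-0.563]
    - [0.45,-0.125,-0.66,0.25,0,0,-0.563]

```text
time: 2.78
tool_pos: [0.4484, 0.2368, 0.2963]
tool_rot: [-0.0, 0.99, 0.142, -0.003]
contact_force: [0.5, -0.1, -0.7]
gripper_width: 0.447
```

```bash
python3 - <<'E'
from h import *
p,Rt=pose(); print(p)
c=cam("wrist"); im=manip.grab_frame("wrist"); cv2.imwrite("pics/w3.png",im[:,:,::-1]); np.savez("w3.npz",K=c[0],E=c[1])
h=cv2.cvtColor(im,cv2.COLOR_RGB2HSV); m=cv2.inRange(h,(22,165,60),(36,255,255))
for a,r,k in blobs(m,300):
    l=cv2.fitLine(k,2,0,.01,.01).ravel(); d=onz(c,l[2:]+20*l[:2],.058)-onz(c,l[2:],.058)
    print("bar",a,np.round(r[0],1),np.round(r[1],1),onz(c,r[0],.058).round(4),"yaw",np.degrees(np.arctan2(d[1],d[0])).round(1))
    print(np.round([onz(c,q,.058)[:2] for q in cv2.boxPoints(r)],4).tolist())
E
```

```text
[0.44836162 0.2368391  0.29628904]
```

The crop shows the yoke knobs at crop positions (112,228) and (460,280), so the camera's level axis is turned by about 9°. The lens hole is at (268,388). The bar mask needs a lower saturation threshold.

```bash
python3 - <<'E'
from h import *
z=np.load("w2.npz"); c=(z["K"],z["E"])
a=lambda q:np.array([270+q[0]/5,10+q[1]/5])
for l,r,zz in (((112,228),(460,280),.105),((152,157),(437,203),.12)):
    v=onz(c,a(l),zz)-onz(c,a(r),zz); print("cam yaw",-np.degrees(np.arctan2(v[0],v[1])),np.linalg.norm(v))
print("hole",onz(c,a((268,388)),.156))
z=np.load("w3.npz"); c=(z["K"],z["E"]); im=cv2.imread("pics/w3.png")[:,:,::-1].copy()
h=cv2.cvtColor(im,cv2.COLOR_RGB2HSV); u=proj(c,[.479,.245,.058]).astype(int); print(u,h[u[1],u[0]],h[u[1],u[0]+30])
m=cv2.inRange(h,(26,120,60),(36,255,255))
for a,r,k in blobs(m,300):
    l=cv2.fitLine(k,2,0,.01,.01).ravel(); d=onz(c,l[2:]+20*l[:2],.058)-onz(c,l[2:],.058)
    print("bar",a,np.round(r[0],1),np.round(r[1],1),onz(c,r[0],.058).round(4),"yaw",np.degrees(np.arctan2(d[1],d[0])).round(1))
    print(np.round([onz(c,q,.058)[:2] for q in cv2.boxPoints(r)],4).tolist())
E
```

```text
cam yaw -7.443161175792518 0.07756582933956069
cam yaw -7.956493766578189 0.0607405141937763
hole [ 0.61706802 -0.03023446  0.156     ]
[321 171] [ 34 135 168] [43 20 89]
bar 1703.5 [322.5 168. ] [124.  15.] [0.4832 0.2446 0.058 ] yaw 16.2
[[0.5392, 0.2689], [0.5434, 0.2547], [0.4208, 0.2175], [0.4161, 0.2334]]
bar 1357.0 [378.5 173.5] [17.5 85.6] [0.4942 0.1866 0.058 ] yaw 16.5
[[0.4477, 0.1829], [0.5333, 0.2074], [0.5375, 0.1901], [0.4521, 0.1643]]
bar 1277.0 [266.3 171.5] [85.5 17. ] [0.4632 0.3001 0.058 ] yaw -163.9
[[0.5016, 0.3198], [0.507, 0.3034], [0.4217, 0.279], [0.4159, 0.2966]]
```

View pics/w3.png

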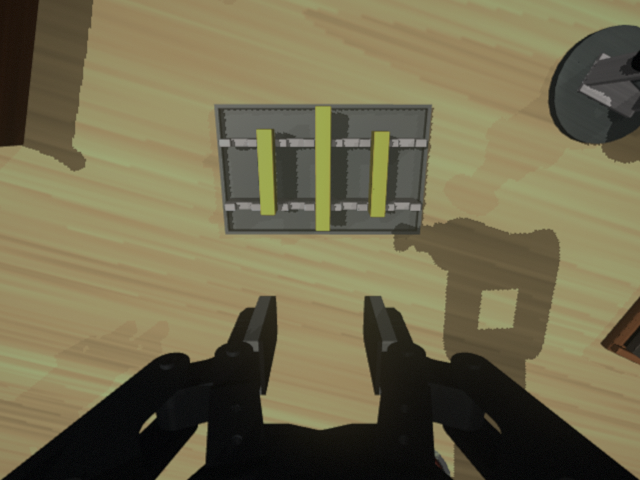

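The view shows the rack with the long bar at (322,168) between the short bars at (266,171) and (378,173), lined up with the tool. Next I compute the approach.

```bash
cat >> h.py <<'E'
def down(yaw): return R.from_euler('z',yaw,degrees=True)*R.from_euler('x',180,degrees=True)
def show(P,Rt):
    p,R0=pose(); s=manip.state(); t,w=delta(np.array(P),Rt,p,R0); print(s["time"],p.round(4),s["contact_force"].round(2),s["gripper_width"].round(3),"| delta",t.round(4),w.round(3))
E
python3 -c "
from h import *
show([.480,.244,.12],down(16.2))"
```

```text
Traceback (most recent call last):
  File "h.py", line 29, in show
    p,R0=pose(); s=manip.state(); t,w=delta(np.array(P),Rt,p,R0); print(s["time"],p.round(4),s["contact_force"].round(2),s["gripper_width"].round(3),"| delta",t.round(4),w.round(3))
                                                                                                                         ^^^^^^^^^^^^^^^^^^^^^^^^
AttributeError: 'float' object has no attribute 'round'
```

```bash
sed -i 's/s\["gripper_width"\].round(3)/round(s["gripper_width"],3)/' h.py
python3 -c "
from h import *
show([.480,.244,.12],down(16.2))"
```

```text
2.8333 [0.4495 0.2348 0.2978] [-0.03 -0.33 -1.  ] 0.452 | delta [ 0.0817 -0.0009  0.444 ] [0.001 0.009 0.003]
```

Request:
carry_out:
  moves:
    - [0.45,0.082,-0.001,0.444,0,0,0]
    - [0.45,0.082,-0.001,0.444,0,0,0]
    - [0.45,0.082,-0.001,0.444,0,0,0]
    - [0.45,0.082,-0.001,0.444,0,0,0]
    - [0.45,0.082,-0.001,0.444,0,0,0]
    - [0.45,0.082,-0.001,0.444,0,0,0]
    - [0.45,0.082,-0.001,0.444,0,0,0]
    - [0.45,0.082,-0.001,0.444,0,0,0]

```text
time: 3.5
tool_pos: [0.484, 0.2432, 0.1253]
tool_rot: [-0.0, 0.99, 0.139, 0.002]
contact_force: [0.7, 0.2, 0.9]
gripper_width: 0.451
```

```bash
python3 - <<'E'
from h import *
p,Rt=pose()
c=cam("wrist"); im=manip.grab_frame("wrist"); cv2.imwrite("pics/w4.png",im[:,:,::-1])
h=cv2.cvtColor(im,cv2.COLOR_RGB2HSV); m=cv2.inRange(h,(26,110,60),(36,255,255))
for a,r,k in blobs(m,1000):
    l=cv2.fitLine(k,2,0,.01,.01).ravel(); d=onz(c,l[2:]+20*l[:2],.058)-onz(c,l[2:],.058)
    print("bar",a,np.round(r[0],1),np.round(r[1],1),"yaw",np.degrees(np.arctan2(d[1],d[0])).round(1))
    P=np.array([onz(c,q,.058) for q in cv2.boxPoints(r)]);print(P[:,:2].round(4).tolist(),P.mean(0))
show([.480,.244,.039],down(16.2)); print(np.degrees(Rt.as_rotvec()))
E
```

```text
bar 4735.0 [317.  255.5] [195.  26.] yaw -163.8
[[0.5411, 0.2691], [0.5452, 0.2548], [0.4206, 0.218], [0.4157, 0.235]] [0.48065077 0.24422005 0.058     ]
bar 4075.5 [225.3 261.9] [138.8  34.2] yaw -165.9
[[0.5047, 0.3209], [0.5118, 0.302], [0.4229, 0.2758], [0.4146, 0.2973]] [0.46351549 0.2990015  0.058     ]
bar 3650.5 [409.9 263.2] [ 33.4 137.4] yaw 20.0
[[0.448, 0.185], [0.5365, 0.2108], [0.5408, 0.1915], [0.4527, 0.163]] [0.4944849  0.18756489 0.058     ]
3.55 [0.4842 0.2437 0.1259] [ 0.6  -0.15 -0.23] 0.448 | delta [-0.0109 -0.0037  0.2172] [ 0.    -0.01  -0.005]
[-178.22014449  -25.07285112   -0.33070184]
```

Request:
carry_out:
  moves:
    - [0.45,-0.008,-0.002,0.1,0,0,0]
    - [0.45,-0.008,-0.002,0.1,0,0,0]
    - [0.45,-0.008,-0.002,0.1,0,0,0]
    - [0.45,-0.008,-0.002,0.1,0,0,0]

```text
time: 3.88
tool_pos: [0.4801, 0.2443, 0.0853]
tool_rot: [-0.0, 0.99, 0.14, 0.002]
contact_force: [-0.5, 0.5, 0.9]
gripper_width: 0.45
```

Request:
carry_out:
  moves:
    - [0.45,0,0,0,0,0,0]

```text
time: 3.97
tool_pos: [0.4806, 0.2446, 0.0857]
tool_rot: [-0.0, 0.99, 0.14, 0.002]
contact_force: [0.3, 0.5, 0.6]
gripper_width: 0.45
```

Request:
carry_out:
  moves:
    - [0.45,0,0,0,0,0,0]

```text
time: 4.05
tool_pos: [0.4803, 0.2445, 0.0853]
tool_rot: [-0.0, 0.99, 0.14, 0.002]
contact_force: [0.1, 0.5, -0.9]
gripper_width: 0.449
```

Request:
carry_out:
  moves:
    - [0.45,0,0,0,0,0,0]

```text
time: 4.13
tool_pos: [0.4798, 0.2444, 0.0846]
tool_rot: [-0.0, 0.99, 0.14, 0.001]
contact_force: [1.2, 0.3, 0.3]
gripper_width: 0.448
```

```bash
python3 -c "
from h import *
show([.4805,.2442,.039],down(16.2))"
```

```text
4.1333 [0.4798 0.2444 0.0846] [1.25 0.34 0.32] 0.448 | delta [0.0011 0.0009 0.114 ] [-0.    -0.005 -0.003]
```

Request:
carry_out:
  moves:
    - [0.45,0,0,0.06,0,-0.005,-0.003]
    - [0.45,0,0,0.116,0,-0.005,-0.003]
    - [0.45,0,0,0.116,0,-0.005,-0.003]
    - [0.45,0,0,0.116,0,-0.005,-0.003]
    - [0.45,0,0,0.116,0,-0.005,-0.003]
    - [0.45,0,0,0.116,0,-0.005,-0.003]

```text
time: 4.63
tool_pos: [0.4801, 0.2445, 0.0384]
tool_rot: [-0.0, 0.99, 0.141, 0.0]
contact_force: [0.1, 0.6, -0.1]
gripper_width: 0.449
```

```bash
python3 - <<'E'
from h import *
show([.4805,.2442,.039],down(16.2))
im=manip.grab_frame("wrist"); cv2.imwrite("pics/w5.png",im[:,:,::-1])
E
```

```text
4.6333 [0.4801 0.2445 0.0384] [ 0.08  0.56 -0.1 ] 0.449 | delta [ 0.0007  0.0009 -0.0016] [-0.    -0.001  0.   ]
```

View pics/w5.png

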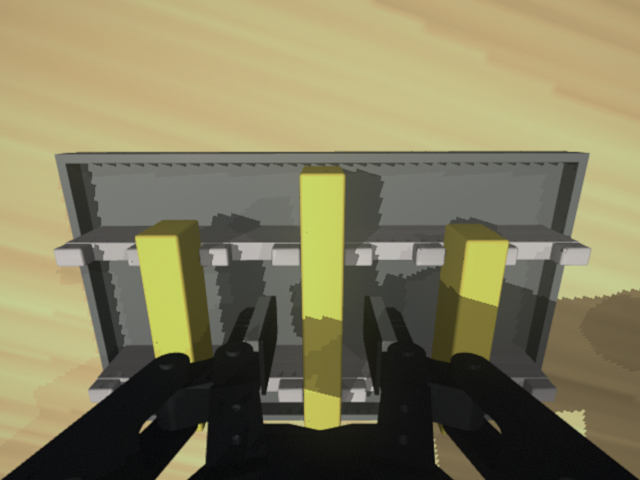

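The bar at (322,300) sits midway between the open fingers at (268,340) and (375,340). I close on it.

Request:
carry_out:
  moves:
    - [0.1,0,0.001,0,0,0,0]
    - [0.1,0,0.001,0,0,0,0]
    - [0.1,0,0.001,0,0,0,0]
    - [0.1,0,0.001,0,0,0,0]
    - [0.1,0,0.001,0,0,0,0]
    - [0,0,0.001,0,0,0,0]
    - [0,0,0.001,0,0,0,0]
    - [0,0,0.001,0,0,0,0]

```text
time: 5.35
tool_pos: [0.4798, 0.2439, 0.0378]
tool_rot: [0.0, 0.99, 0.141, -0.0]
contact_force: [-1.3, -1.1, 6.1]
gripper_width: 0.174
```

Request:
carry_out:
  moves:
    - [0,0,0,-0.02,0,0,0]
    - [0,0,0,-0.06,0,0,0]
    - [0,0,0,-0.12,0,0,0]
    - [0,0,0,-0.2,0,0,0]
    - [0,0,0,-0.28,0,0,0]
    - [0,0,0,-0.34,0,0,0]
    - [0,0,0,-0.34,0,0,0]
    - [0,0,0,-0.34,0,0,0]

```text
time: 6.02
tool_pos: [0.4799, 0.244, 0.1739]
tool_rot: [-0.0, 0.99, 0.141, 0.0]
contact_force: [-0.1, 1.1, -1.4]
gripper_width: 0.173
```

```bash
python3 - <<'E'
from h import *
s=np.array([.4675,-.2725,.048]); y=-9.1; a=np.radians(y); d=np.array([np.cos(a),np.sin(a),0])
print("start",s-.045*d,"end",s+.045*d)
p=(s-.045*d); p[2]=.13
show(p,down(y))
im=manip.grab_frame("scene"); cv2.imwrite("pics/s2.png",cv2.resize(im[80:400,200:520],(640,640))[:600,:,::-1])
E
```

```text
start [ 0.42306638 -0.26538289  0.048     ] end [ 0.51193362 -0.27961711  0.048     ]
6.0167 [0.4799 0.244  0.1739] [-0.15  1.07 -1.43] 0.173 | delta [-0.4918  1.1832  0.1094] [-0.001 -0.001  0.883]
```

View pics/s2.png

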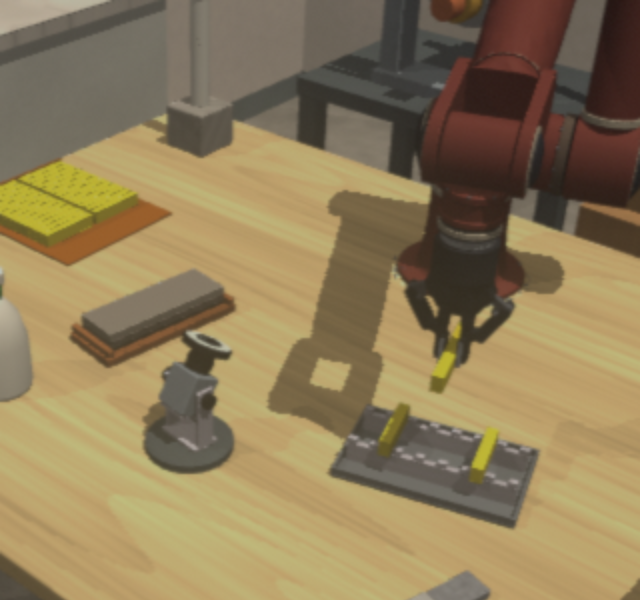

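The bar is held and lifted clear, and both short bars are still in the rack. Next I carry it over the near end of the stone, going round the camera.

Request:
carry_out:
  moves:
    - [0,-0.314,0.544,-0.165,0,0,0.46]
    - [0,-0.314,0.544,-0.165,0,0,0.46]
    - [0,-0.314,0.544,-0.165,0,0,0.46]
    - [0,-0.314,0.544,-0.165,0,0,0.46]
    - [0,-0.314,0.544,-0.165,0,0,0.46]
    - [0,-0.314,0.544,-0.165,0,0,0.46]
    - [0,-0.314,0.544,-0.165,0,0,0.46]
    - [0,-0.314,0.544,-0.165,0,0,0.46]

```text
time: 6.73
tool_pos: [0.4185, -0.0023, 0.2374]
tool_rot: [0.0, 1.0, 0.024, -0.002]
contact_force: [0.8, 0.6, -1.0]
gripper_width: 0.175
```

Request:
carry_out:
  moves:
    - [0,-0.027,0.662,0.275,0,0,0.422]
    - [0,-0.027,0.662,0.275,0,0,0.422]
    - [0,-0.027,0.662,0.275,0,0,0.422]
    - [0,-0.027,0.662,0.275,0,0,0.422]
    - [0,-0.027,0.662,0.275,0,0,0.422]
    - [0,-0.027,0.662,0.275,0,0,0.422]
    - [0,-0.027,0.662,0.275,0,0,0.422]
    - [0,-0.027,0.662,0.275,0,0,0.422]

```text
time: 7.4
tool_pos: [0.4202, -0.2669, 0.1229]
tool_rot: [-0.002, 0.997, -0.081, -0.005]
contact_force: [-1.5, 1.2, -2.5]
gripper_width: 0.177
```

Request:
carry_out:
  moves:
    - [0,0,0,0,0,0,0]
    - [0,0,0,0,0,0,0]
    - [0,0,0,0,0,0,0]
    - [0,0,0,0,0,0,0]

```text
time: 7.73
tool_pos: [0.423, -0.2639, 0.1292]
tool_rot: [0.0, 0.997, -0.078, -0.001]
contact_force: [0.9, 0.5, -0.2]
gripper_width: 0.172
```

```bash
python3 - <<'E'
from h import *
f=[]
for i in range(8):
    manip.grab_frame("wrist") if i<7 else None; f.append(manip.state()["contact_force"])
print("mean F",np.mean(f,0),np.std(f,0))
show([.423,-.2654,.058],down(-9.1))
c=cam("wrist"); im=manip.grab_frame("wrist"); cv2.imwrite("pics/w6.png",im[:,:,::-1]); np.savez("w6.npz",K=c[0],E=c[1])
E
```

```text
mean F [-0.05569474  0.19169131 -1.15172088] [0.44174019 0.41936103 0.47149432]
8.0833 [ 0.4226 -0.2652  0.1293] [ 0.05  0.07 -1.47] 0.173 | delta [1.400e-03 1.000e-04 1.783e-01] [0.003 0.003 0.002]
```

View pics/w6.png

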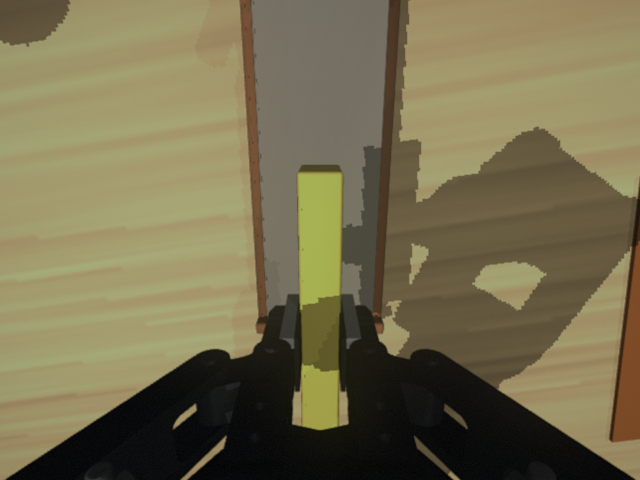

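The bar lies along the stone and is centred across it, with its far end at (299–342,172). I check the bar's pitch from where that end should project.

```bash
python3 - <<'E'
from h import *
z=np.load("w6.npz"); c=(z["K"],z["E"]); im=cv2.imread("pics/w6.png")[:,:,::-1].copy()
p=np.array([.423,-.265,.1292]); Rt=down(-9.0)
for dz in (-.024,-.020,-.016): print(dz,[proj(c,p+Rt.apply([x,0,dz])).round(1).tolist() for x in (.065,.0)], proj(c,p+Rt.apply([.065,0,dz+.024])).round(1))
h=cv2.cvtColor(im,cv2.COLOR_RGB2HSV); print([(r,h[r,320].tolist()) for r in range(158,182,2)])
for r in (200,240,280): x=np.where((h[r,280:360,0]>26)&(h[r,280:360,1]>110))[0]+280; print(r,x.min(),x.max(),h[r,320])
E
```

```text
-0.024 [[319.2, 171.1], [319.6, 343.4]] [319.2 163.5]
-0.02 [[319.2, 169.7], [319.6, 337.5]] [319.3 162.5]
-0.016 [[319.2, 168.3], [319.6, 331.9]] [319.3 161.5]
[(158, [22, 41, 118]), (160, [24, 41, 119]), (162, [22, 41, 118]), (164, [23, 51, 105]), (166, [27, 124, 72]), (168, [27, 126, 73]), (170, [26, 128, 74]), (172, [26, 140, 133]), (174, [31, 135, 166]), (176, [34, 135, 177]), (178, [34, 135, 177]), (180, [34, 135, 177])]
200 298 340 [ 33 137 177]
240 299 340 [ 34 137 179]
280 300 339 [ 33 138 177]
```

Request:
carry_out:
  moves:
    - [0,0.001,0,0.06,0,0.003,0]
    - [0,0.001,0,0.12,0,0.003,0]
    - [0,0.001,0,0.15,0,0.003,0]
    - [0,0.001,0,0.17,0,0.003,0]
    - [0,0.001,0,0.178,0,0.003,0]
    - [0,0.001,0,0.178,0,0.003,0]
    - [0,0.001,0,0.178,0,0.003,0]
    - [0,0.001,0,0.178,0,0.003,0]

```text
time: 8.8
tool_pos: [0.4235, -0.2662, 0.0592]
tool_rot: [0.001, 0.997, -0.079, 0.001]
contact_force: [0.2, -0.5, -1.2]
gripper_width: 0.169
```

Request:
carry_out:
  moves:
    - [0,0,0,0.003,0,0,0]
    - [0,0,0,0.005,0,0,0]
    - [0,0,0,0.005,0,0,0]

```text
time: 9.05
tool_pos: [0.4228, -0.2656, 0.0561]
tool_rot: [0.001, 0.997, -0.079, -0.0]
contact_force: [0.1, 0.1, -1.1]
gripper_width: 0.174
```

Request:
carry_out:
  moves:
    - [0,0,0,0.003,0,0,0]
    - [0,0,0,0.005,0,0,0]
    - [0,0,0,0.005,0,0,0]

```text
time: 9.3
tool_pos: [0.4225, -0.2653, 0.0536]
tool_rot: [0.0, 0.997, -0.079, -0.001]
contact_force: [-0.4, -0.2, -1.2]
gripper_width: 0.173
```

Request:
carry_out:
  moves:
    - [0,0,0,0.0025,0,0,0]
    - [0,0,0,0.0025,0,0,0]
    - [0,0,0,0.0025,0,0,0]

```text
time: 9.55
tool_pos: [0.4226, -0.2654, 0.0527]
tool_rot: [0.0, 0.997, -0.079, -0.001]
contact_force: [-0.3, 0.2, -1.5]
gripper_width: 0.174
```

Request:
carry_out:
  moves:
    - [0,0,0,0.0025,0,0,0]
    - [0,0,0,0.0025,0,0,0]
    - [0,0,0,0.0025,0,0,0]

```text
time: 9.8
tool_pos: [0.4227, -0.2655, 0.0518]
tool_rot: [0.001, 0.997, -0.079, -0.0]
contact_force: [-0.7, -0.5, -0.6]
gripper_width: 0.173
```

```bash
cat > f.py <<'E'
from h import *
f=[];w=[]
for i in range(4): manip.grab_frame("wrist"); s=manip.state(); f.append(s["contact_force"]); w.append(s["ft_torque"])
print("F",np.mean(f,0).round(2),"T",np.mean(w,0).round(3)); show([.423,-.2654,.052],down(-9.1))
E
python3 f.py
```

```text
F [ 0.14 -0.12 -1.22] T [ 0.02  -0.011  0.011]
10.0 [ 0.4227 -0.2655  0.0518] [ 0.42 -0.15 -0.7 ] 0.178 | delta [ 0.0008 -0.0003 -0.0005] [0.002 0.001 0.001]
```

Request:
carry_out:
  moves:
    - [0,0,0,0.002,0,0,0]
    - [0,0,0,0.002,0,0,0]
    - [0,0,0,0.002,0,0,0]

```text
time: 10.25
tool_pos: [0.4227, -0.2655, 0.0512]
tool_rot: [0.0, 0.997, -0.079, -0.0]
contact_force: [-1.8, 0.3, 1.1]
gripper_width: 0.168
```

```bash
python3 f.py
```

```text
F [-1.03  1.06  1.89] T [0.129 0.167 0.006]
10.45 [ 0.4227 -0.2655  0.0511] [-0.49  0.96  2.11] 0.17 | delta [ 0.0007 -0.0003 -0.0021] [0.002 0.002 0.001]
```

Request:
carry_out:
  moves:
    - [0,0,0,0.0015,0,0,0]
    - [0,0,0,0.0015,0,0,0]
    - [0,0,0,0.0015,0,0,0]

```text
time: 10.7
tool_pos: [0.4227, -0.2655, 0.0506]
tool_rot: [0.0, 0.997, -0.079, -0.0]
contact_force: [-1.3, 1.2, 3.6]
gripper_width: 0.173
```

```bash
python3 f.py
```

```text
F [-2.55  1.18  3.52] T [ 0.255  0.263 -0.001]
10.9 [ 0.4227 -0.2655  0.0505] [-2.03  1.31  3.66] 0.172 | delta [ 0.0007 -0.0003 -0.0037] [0.002 0.001 0.001]
```

Request:
carry_out:
  moves:
    - [0,0.002,0,0,0,0,0]
    - [0,0.005,0,0,0,0,0]
    - [0,0.008,0,0,0,0,0]
    - [0,0.011,0,0,0,0,0]
    - [0,0.014,0,0,0,0,0]
    - [0,0.017,0,0,0,0,0]
    - [0,0.02,0,0,0,0,0]
    - [0,0.023,0,0,0,0,0]

```text
time: 11.57
tool_pos: [0.4318, -0.2669, 0.0504]
tool_rot: [0.001, 0.997, -0.079, -0.0]
contact_force: [-4.1, 0.6, 4.9]
gripper_width: 0.171
```

Request:
carry_out:
  moves:
    - [0,0.003,0,0,0,0,0]
    - [0,0.006,0,0,0,0,0]
    - [0,0.009,0,0,0,0,0]
    - [0,0.012,0,0,0,0,0]
    - [0,0.015,0,0,0,0,0]
    - [0,0.018,0,0,0,0,0]
    - [0,0.021,0,0,0,0,0]
    - [0,0.024,0,0,0,0,0]

```text
time: 12.23
tool_pos: [0.4413, -0.2684, 0.0504]
tool_rot: [0.0, 0.997, -0.079, -0.0]
contact_force: [-3.8, 0.6, 3.7]
gripper_width: 0.171
```

```bash
sed -i 's/^print.*/&; a=np.radians(-9.1); v=pose()[0][:2]-[.4675,-.2725]; print("along",v@[np.cos(a),np.sin(a)],"left",v@[-np.sin(a),np.cos(a)])/' f.py; sed -i 's/range(4)/range(2)/' f.py; python3 f.py
```

```text
F [-2.38  0.34  3.43] T [0.143 0.354 0.006]
12.3333 [ 0.4415 -0.2685  0.0505] [-2.6   0.14  4.22] 0.174 | delta [-0.047  -0.0002 -0.0039] [0.002 0.    0.001]
along -0.026264935239033914 left -0.00011460765089771147
```

Request:
carry_out:
  moves:
    - [0,0.003,0,0,0,0,0]
    - [0,0.006,0,0,0,0,0]
    - [0,0.009,0,0,0,0,0]
    - [0,0.012,0,0,0,0,0]
    - [0,0.015,0,0,0,0,0]
    - [0,0.018,0,0,0,0,0]
    - [0,0.021,0,0,0,0,0]
    - [0,0.024,0,0,0,0,0]

```text
time: 13.0
tool_pos: [0.4509, -0.2699, 0.0504]
tool_rot: [0.0, 0.997, -0.079, -0.0]
contact_force: [-3.5, 0.4, 4.2]
gripper_width: 0.172
```

Request:
carry_out:
  moves:
    - [0,0.003,0,0,0,0,0]
    - [0,0.006,0,0,0,0,0]
    - [0,0.009,0,0,0,0,0]
    - [0,0.012,0,0,0,0,0]
    - [0,0.015,0,0,0,0,0]
    - [0,0.018,0,0,0,0,0]
    - [0,0.021,0,0,0,0,0]
    - [0,0.024,0,0,0,0,0]

```text
time: 13.67
tool_pos: [0.4603, -0.2714, 0.0503]
tool_rot: [0.0, 0.997, -0.079, -0.0]
contact_force: [-3.7, 0.5, 4.5]
gripper_width: 0.175
```

Request:
carry_out:
  moves:
    - [0,0.003,0,0,0,0,0]
    - [0,0.006,0,0,0,0,0]
    - [0,0.009,0,0,0,0,0]
    - [0,0.012,0,0,0,0,0]
    - [0,0.015,0,0,0,0,0]
    - [0,0.018,0,0,0,0,0]
    - [0,0.021,0,0,0,0,0]
    - [0,0.024,0,0,0,0,0]

```text
time: 14.33
tool_pos: [0.4698, -0.2729, 0.0503]
tool_rot: [0.0, 0.997, -0.079, -0.0]
contact_force: [-3.5, 1.3, 4.0]
gripper_width: 0.171
```

Request:
carry_out:
  moves:
    - [0,0.003,0,0,0,0,0]
    - [0,0.006,0,0,0,0,0]
    - [0,0.009,0,0,0,0,0]
    - [0,0.012,0,0,0,0,0]
    - [0,0.015,0,0,0,0,0]
    - [0,0.018,0,0,0,0,0]
    - [0,0.021,0,0,0,0,0]
    - [0,0.024,0,0,0,0,0]

```text
time: 15.0
tool_pos: [0.4793, -0.2745, 0.0504]
tool_rot: [0.0, 0.997, -0.079, -0.0]
contact_force: [-2.7, 0.1, 3.0]
gripper_width: 0.174
```

Request:
carry_out:
  moves:
    - [0,0.003,0,0,0,0,0]
    - [0,0.006,0,0,0,0,0]
    - [0,0.009,0,0,0,0,0]
    - [0,0.012,0,0,0,0,0]
    - [0,0.015,0,0,0,0,0]
    - [0,0.018,0,0,0,0,0]
    - [0,0.021,0,0,0,0,0]
    - [0,0.024,0,0,0,0,0]

```text
time: 15.67
tool_pos: [0.4887, -0.276, 0.0503]
tool_rot: [0.0, 0.997, -0.079, -0.0]
contact_force: [-3.9, 0.7, 4.2]
gripper_width: 0.172
```

Request:
carry_out:
  moves:
    - [0,0.003,0,0,0,0,0]
    - [0,0.006,0,0,0,0,0]
    - [0,0.009,0,0,0,0,0]
    - [0,0.012,0,0,0,0,0]
    - [0,0.015,0,0,0,0,0]
    - [0,0.018,0,0,0,0,0]
    - [0,0.021,0,0,0,0,0]
    - [0,0.024,0,0,0,0,0]

```text
time: 16.33
tool_pos: [0.4982, -0.2775, 0.0504]
tool_rot: [0.001, 0.997, -0.079, -0.0]
contact_force: [-3.6, 0.6, 4.7]
gripper_width: 0.176
```

Request:
carry_out:
  moves:
    - [0,0.003,0,0,0,0,0]
    - [0,0.006,0,0,0,0,0]
    - [0,0.009,0,0,0,0,0]
    - [0,0.012,0,0,0,0,0]
    - [0,0.015,0,0,0,0,0]
    - [0,0.018,0,0,0,0,0]
    - [0,0.021,0,0,0,0,0]
    - [0,0.024,0,0,0,0,0]

```text
time: 17.0
tool_pos: [0.5077, -0.279, 0.0504]
tool_rot: [0.001, 0.997, -0.079, -0.0]
contact_force: [-3.4, 0.7, 4.8]
gripper_width: 0.173
```

```bash
python3 f.py
```

```text
F [-2.36  0.89  3.3 ] T [0.113 0.406 0.022]
17.1 [ 0.5079 -0.2791  0.0504] [-2.37  1.07  2.71] 0.172 | delta [-0.215  -0.0003 -0.0039] [0.002 0.    0.001]
along 0.04094833814686269 left -8.267399925047465e-05
```

Request:
carry_out:
  moves:
    - [0,0.003,0,0,0,0,0]
    - [0,0.006,0,0,0,0,0]
    - [0,0.009,0,0,0,0,0]
    - [0,0.011,0,0,0,0,0]
    - [0,0.011,0,0,0,0,0]

```text
time: 17.52
tool_pos: [0.5121, -0.2797, 0.0504]
tool_rot: [0.0, 0.997, -0.079, -0.0]
contact_force: [-3.5, 1.3, 3.6]
gripper_width: 0.171
```

Request:
carry_out:
  moves:
    - [0,0,0,-0.01,0,0,0]
    - [0,0,0,-0.05,0,0,0]
    - [0,0,0,-0.12,0,0,0]
    - [0,0,0,-0.2,0,0,0]
    - [0,0,0,-0.3,0,0,0]
    - [0,0,0,-0.4,0,0,0]
    - [0,0,0,-0.4,0,0,0]
    - [0,0,0,-0.4,0,0,0]

```text
time: 18.18
tool_pos: [0.514, -0.2805, 0.214]
tool_rot: [0.002, 0.997, -0.079, 0.003]
contact_force: [-0.0, 0.1, -2.3]
gripper_width: 0.175
```

```bash
cat > tgt.py <<'E'
from h import *
def target(back=0.,psi=-7.7,lens=(.617,-.030,.156),off=.0038):
    a=np.radians(psi); e=np.array([np.cos(a),np.sin(a),0]); cz=-.5*e+np.array([0,0,np.sqrt(.75)]); cy=np.array([-np.sin(a),np.cos(a),0])
    x=cy; z=-cz; return np.array(lens)+cz*(.11+off+back), R.from_matrix(np.c_[x,np.cross(z,x),z])
E
python3 - <<'E'
from tgt import *
s=manip.state(); print(s["joint_pos"].round(3))
P,T=target(.09); print(P,target()[0]); show(P,T)
p,R0=pose(); rv=(R0.inv()*T).as_rotvec()/4; print("step rot",rv/.5)
for i in range(4):
    R0i=R0*R.from_rotvec(rv*i); print(i,(R0i.inv().apply((P-p)/4)/.4).round(3))
E
```

```text
[-6.260e-01 -3.400e-02  1.729e+00 -1.000e-03  1.439e+00  1.103e+00]
[ 0.51601881 -0.01634681  0.33249598] [ 0.56061306 -0.02237619  0.25455369]
18.1833 [ 0.514  -0.2805  0.214 ] [-0.05  0.09 -2.33] 0.175 | delta [-0.097  -0.6518 -0.2996] [-0.797  0.829 -3.109]
step rot [-0.19933369  0.20730735 -0.77721503]
0 [-0.024 -0.163 -0.075]
1 [ 0.046 -0.15  -0.09 ]
2 [ 0.107 -0.111 -0.095]
3 [ 0.149 -0.051 -0.089]
```

Request:
carry_out:
  moves:
    - [0,-0.024,-0.163,-0.075,-0.2,0.207,-0.777]
    - [0,-0.024,-0.163,-0.075,-0.2,0.207,-0.777]
    - [0,-0.024,-0.163,-0.075,-0.2,0.207,-0.777]
    - [0,-0.024,-0.163,-0.075,-0.2,0.207,-0.777]
    - [0,-0.024,-0.163,-0.075,-0.2,0.207,-0.777]

```text
time: 18.6
tool_pos: [0.5118, -0.212, 0.2375]
tool_rot: [0.053, 0.991, 0.116, 0.046]
contact_force: [-0.3, 0.0, -1.8]
gripper_width: 0.167
```

Request:
carry_out:
  moves:
    - [0,0.046,-0.15,-0.09,-0.2,0.207,-0.777]
    - [0,0.046,-0.15,-0.09,-0.2,0.207,-0.777]
    - [0,0.046,-0.15,-0.09,-0.2,0.207,-0.777]
    - [0,0.046,-0.15,-0.09,-0.2,0.207,-0.777]
    - [0,0.046,-0.15,-0.09,-0.2,0.207,-0.777]

```text
time: 19.02
tool_pos: [0.5127, -0.1471, 0.2682]
tool_rot: [0.104, 0.943, 0.304, 0.091]
contact_force: [-0.2, -1.0, -2.0]
gripper_width: 0.17
```

```bash
python3 -c "
from tgt import *
show(*target(.09)); print(manip.state()['joint_pos'].round(3))"
```

```text
19.0167 [ 0.5127 -0.1471  0.2682] [-0.25 -1.   -2.  ] 0.17 | delta [ 0.2176 -0.2143 -0.1987] [-0.42   0.416 -1.557]
[-0.399 -0.374  1.948 -0.04   1.293  0.554]
```

Request:
carry_out:
  moves:
    - [0,0.107,-0.111,-0.098,-0.2,0.207,-0.777]
    - [0,0.107,-0.111,-0.098,-0.2,0.207,-0.777]
    - [0,0.107,-0.111,-0.098,-0.2,0.207,-0.777]
    - [0,0.107,-0.111,-0.098,-0.2,0.207,-0.777]
    - [0,0.107,-0.111,-0.098,-0.2,0.207,-0.777]

```text
time: 19.43
tool_pos: [0.5133, -0.0815, 0.2997]
tool_rot: [0.151, 0.854, 0.48, 0.133]
contact_force: [0.4, 0.2, -1.6]
gripper_width: 0.173
```

Request:
carry_out:
  moves:
    - [0,0.149,-0.051,-0.089,-0.2,0.207,-0.777]
    - [0,0.149,-0.051,-0.089,-0.2,0.207,-0.777]
    - [0,0.149,-0.051,-0.089,-0.2,0.207,-0.777]
    - [0,0.149,-0.051,-0.089,-0.2,0.207,-0.777]
    - [0,0.149,-0.051,-0.089,-0.2,0.207,-0.777]
    - [0,0.149,-0.051,-0.089,-0.2,0.207,-0.777]
    - [0,0.149,-0.051,-0.089,-0.2,0.207,-0.777]

```text
time: 20.02
tool_pos: [0.5148, -0.0162, 0.3301]
tool_rot: [0.191, 0.73, 0.635, 0.168]
contact_force: [-0.2, -0.7, -1.3]
gripper_width: 0.171
```

```bash
python3 -c "
from tgt import *
show(*target(.09));show(*target(.0)); print(manip.state()['joint_pos'].round(3))
c=cam('wrist'); im=manip.grab_frame('wrist'); cv2.imwrite('pics/w7.png',im[:,:,::-1]); np.savez('w7.npz',K=c[0],E=c[1])
print(proj(c,[.617,-.03,.156]))"
```

```text
20.0167 [ 0.5148 -0.0162  0.3301] [-0.25 -0.71 -1.29] 0.171 | delta [ 0.0001  0.0058 -0.0037] [-0.018 -0.001 -0.009]
20.0167 [ 0.5148 -0.0162  0.3301] [-0.25 -0.71 -1.29] 0.171 | delta [-0.      0.0078  0.2213] [-0.018 -0.001 -0.009]
[-0.192 -0.615  2.051  0.031  1.192 -0.057]
[324.3487489  210.40674683]
```

View pics/w7.png

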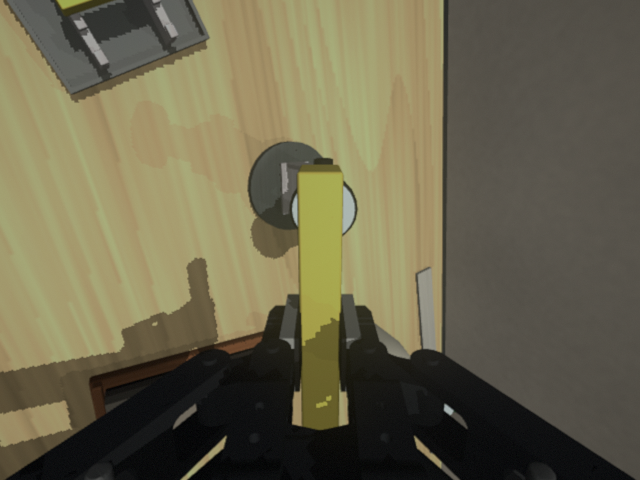

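The ring light shows symmetrically on both sides of the bar (291–357, centre about 324, predicted 324). The yoke knob at (323,160) lines up with the bar, which confirms the yaw. I close in along the optical axis.

Request:
carry_out:
  moves:
    - [0,0,0.002,0.05,-0.005,0,-0.003]
    - [0,0,0.004,0.1,-0.01,0,-0.006]
    - [0,0,0.006,0.15,-0.015,0,-0.009]
    - [0,0,0.0078,0.185,-0.018,0,-0.009]
    - [0,0,0.0078,0.205,-0.018,0,-0.009]
    - [0,0,0.0078,0.21,-0.018,0,-0.009]
    - [0,0,0.0078,0.21,-0.018,0,-0.009]
    - [0,0,0.0078,0.21,-0.018,0,-0.009]

```text
time: 20.73
tool_pos: [0.5588, -0.0216, 0.2606]
tool_rot: [0.196, 0.726, 0.636, 0.172]
contact_force: [-0.5, -0.0, -1.7]
gripper_width: 0.167
```

Request:
carry_out:
  moves:
    - [0,0,0,0,0,0,0]
    - [0,0,0,0,0,0,0]
    - [0,0,0,0,0,0,0]

```text
time: 20.98
tool_pos: [0.5587, -0.0215, 0.2607]
tool_rot: [0.196, 0.726, 0.636, 0.172]
contact_force: [0.2, -0.7, -1.4]
gripper_width: 0.172
```

```bash
cat > chk.py <<'E'
from tgt import *
show(*target(.0))
c=cam('wrist'); p,R0=pose(); im=manip.grab_frame('wrist'); cv2.imwrite('pics/w8.png',im[:,:,::-1])
show(*target(.0))
h=cv2.cvtColor(im,cv2.COLOR_RGB2HSV); print([(r,h[r,320].tolist()) for r in range(156,182,2)])
for r in (200,240,280): x=np.where((h[r,280:360,0]>24)&(h[r,280:360,1]>110))[0]+280; print(r,x.min(),x.max())
E
python3 chk.py; python3 -c "
from h import *
im=manip.grab_frame('scene'); cv2.imwrite('pics/s3.png',cv2.resize(im[130:340,220:500],(800,600))[:,:,::-1])"
```

```text
20.9833 [ 0.5587 -0.0215  0.2607] [ 0.16 -0.73 -1.44] 0.172 | delta [-0.0015 -0.0034  0.0158] [ 0.008 -0.002  0.006]
21.0333 [ 0.5586 -0.0215  0.2605] [ 0.05 -0.03 -2.13] 0.171 | delta [-0.0015 -0.0029  0.0154] [ 0.007 -0.003  0.006]
[(156, [31, 75, 166]), (158, [32, 73, 167]), (160, [32, 75, 170]), (162, [32, 75, 170]), (164, [32, 79, 148]), (166, [26, 138, 94]), (168, [26, 135, 96]), (170, [26, 135, 96]), (172, [26, 142, 144]), (174, [29, 136, 163]), (176, [31, 133, 167]), (178, [31, 133, 167]), (180, [31, 131, 167])]
200 298 343
240 298 341
280 299 341
```

View pics/s3.png

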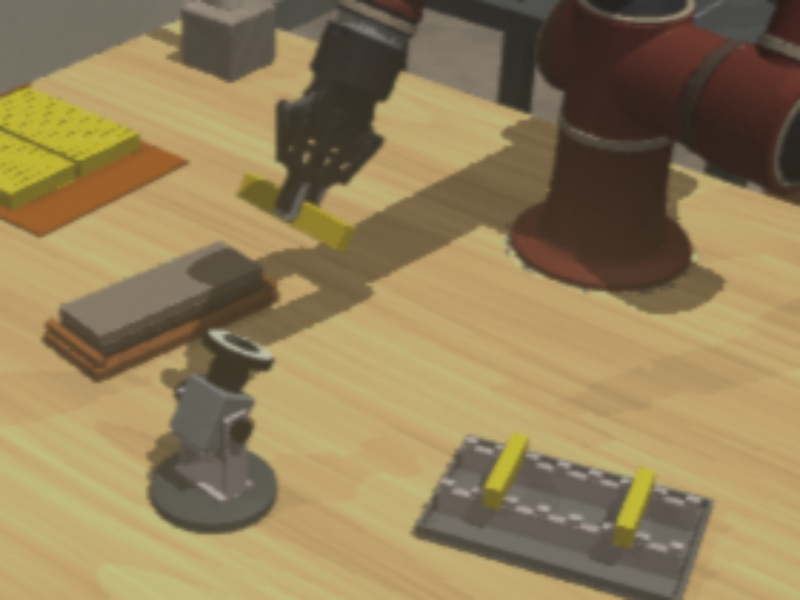

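The bar hangs square above the lens, the stand is untouched and the short bars are in place. Last small correction.

Request:
carry_out:
  moves:
    - [0,0,-0.002,0.008,0.007,-0.002,0.006]
    - [0,0,-0.003,0.0155,0.007,-0.002,0.006]
    - [0,0,-0.003,0.0155,0.007,-0.002,0.006]
    - [0,0,-0.003,0.0155,0.007,-0.002,0.006]
    - [0,0,-0.003,0.0155,0.007,-0.002,0.006]
    - [0,0,-0.003,0.0155,0.007,-0.002,0.006]
    - [0,0,-0.003,0.0155,0.007,-0.002,0.006]
    - [0,0,-0.003,0.0155,0.007,-0.002,0.006]

```text
time: 21.75
tool_pos: [0.5606, -0.0218, 0.2537]
tool_rot: [0.194, 0.727, 0.636, 0.17]
contact_force: [0.3, -0.0, -1.2]
gripper_width: 0.174
```

```bash
python3 - <<'E'
from tgt import *
show(*target()); print(np.abs(manip.state()["joint_vel"]).max()); manip.grab_frame("wrist"); show(*target())
print(manip.job_done())
E
```

```text
21.75 [ 0.5606 -0.0218  0.2537] [ 0.32 -0.01 -1.16] 0.174 | delta [-0.0015  0.0012 -0.0017] [-0.002 -0.001 -0.   ]
0.0017256500899661697
21.8 [ 0.5606 -0.0218  0.2537] [-0.21  0.3  -1.34] 0.175 | delta [-0.0015  0.0012 -0.0017] [-0.002 -0.001 -0.   ]
the job is handed in; nothing more can be done
None
```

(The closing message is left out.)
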